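Zero the banding wheel's turn counter and switch on its drive

TASK

Get the banding wheel ready for the next pot: first turn the reset knob of the turn counter anticlockwise all the way back to its zero stop. Then lift the guard flap of the drive switch, push the switch lever fully over to the back (on), and lower the guard until it is fully shut again. Leave the bowl, the tin, the small plywood box and the bottles standing where they are.

Things in the scene. Friction and masses are not known exactly. Their poses are not given: they have to be found in the camera images.
- turn_counter: fixed grey box, 130 x 130 mm, 45 mm high, with a round aluminium dial (122 mm across, its face 47 mm above the bench) and the black reset knob on top. Origin: centre of its underside; x points to its back, y to its left, z up. Turned by up to 23 degrees either way; it and the switch box may stand left or right.
- knob_axis (a point): point on the knob's upright turning axis (the middle of the box), 75 mm above the bench, 1 mm above the knob's top. At the left (+y) flank of the arm's zero place stands a steel stop post, 10 mm across, 50 mm from the axis, its top 71 mm above the bench
- reset_knob (a joint): angle of the reset knob in rad: 0 = against the zero stop, its arm pointing to the box's back (+x of turn_counter); grows clockwise seen from above, up to 4.2. It starts between 1.4 and 3.6 and turns back anticlockwise. It stays where it is left; some 1 N at the arm turns it.
- knob_arm_end (a point): end of the reset knob's arm, 62 mm from the axis, 64 mm above the bench. The knob is a hub 44 mm across with this one straight arm, 16 mm wide, standing from 52 to 74 mm above the bench
- guarded_switch: fixed grey box, base 150 (x) x 120 (y) x 20 mm, with side walls and a back wall up to 87 mm, open at the front; a flat aluminium guard flap lies over the top and the switch lever stands inside, 108 mm between the side walls (these run from x = -50 to +66 mm). Origin: centre of the base's underside; x points to its back, y to its left, z up.
- guard_flap (a joint): angle of the guard flap in rad: 0 = shut, level on the walls; grows as its front is lifted, 1.57 = upright, 1.9 = leaning back on its stop. Starts shut. The flap is 115 mm long (from the hinge forward), 120 mm wide, 6 mm thick, its top 96 mm above the bench when shut. Its hinge is stiff: it stays where it is left; about 1 N up or down at the front edge moves it.
- guard_hinge (a point): middle of the flap's hinge line, which runs along y of guarded_switch; at x = +60 mm, 93 mm above the bench
- guard_tab (a point): middle of the top edge of the upright tab on the flap's front edge: 50 mm wide (y), 12 mm thick (x), standing 45 mm above the flap; when shut, at x = -49 mm in guarded_switch, 141 mm above the bench. Pinch it across its width (y) from above and follow the arc about the hinge; it can turn between the pads.
- switch_lever (a joint): angle of the switch lever in rad: 0 = off, leaning 0.5 rad to the front (-x of guarded_switch); 1.0 = on, leaning 0.5 rad to the back. Starts at 0 and stays where it is left; 1 to 2 N at the lever move it. The lever turns about a line along y through the middle of the box, 30 mm above the bench, and is 50 mm long, 10 mm thick.
- lever_tip (a point): centre of the lever's cross grip (a round bar 14 mm thick, 38 mm long along y), 50 mm from the lever's pivot; off: x = -24 mm in guarded_switch, 74 mm above the bench
- banding_wheel: fixed motorised banding wheel (low turntable), head 166 mm across, 38 mm high, at the back in the middle. Origin: centre of its underside
- bowl: bystander: green bowl, 142 mm across, 73 mm high, standing on the banding wheel; origin: centre of its underside
- flat_tin: bystander: flat teal tin, 98 x 70 x 30 mm, at the front in the middle; origin: centre of its underside
- plywood_box: bystander: small plywood box, 54 x 84 x 29 mm, between the two boxes; origin: centre of its underside
- bottle_a: bystander: needle-tip squeeze bottle, brown, wide, 50 mm across, 99 mm tall with its pin, standing along the back of the bench; origin: centre of its underside
- bottle_b: bystander: needle-tip squeeze bottle, pale, slim, 32 mm across, 111 mm tall with its pin, standing along the back of the bench; origin: centre of its underside
- bottle_c: bystander: needle-tip squeeze bottle, grey-green, middling, 42 mm across, 101 mm tall with its pin, standing along the back of the bench; origin: centre of its underside
- bottle_d: bystander: needle-tip squeeze bottle, pale blue-grey, wide, 49 mm across, 96 mm tall with its pin, standing along the back of the bench; origin: centre of its underside
- bottle_e: bystander: needle-tip squeeze bottle, blue, slim, 32 mm across, 109 mm tall with its pin, standing along the back of the bench; origin: centre of its underside

How it is judged:
By the outcome, as a careful person would: the job done as asked, in the order asked, and still so for the second after the job is handed in, with the robot touching nothing.
It also fails if it takes over 72 s, if anything falls off the work surface, if the arm or the gripper's body presses on something with over 40 N, if the wrist force passes 120 N, or if a joint passes its speed limit or range.

ROBOT

A 6-joint arm with a two-finger parallel gripper is mounted at the origin on a cart in front of the work surface, level with it; the furniture and walls round the work are solid. World frame = base frame: x ahead of the robot, y to its left, z up, the work surface at z = 0. Lengths are in mm, angles in rad, forces in N, time in s.
With the tool pointing down it reaches from about 375 to 975 mm from the base axis. Payload 3.8 kg.
Tool frame: the origin (TCP) lies at the very end of the fingers, on their centre line; the grasp point (between the pads) lies 19 mm behind it; z points along the fingers, y is the line along which they close (so a half turn about z gives the same grasp; the last joint's range is limited). The gripper opens to 88 mm and grips with 3 to 60 N. Pads are 18 mm wide; open, the fingers measure 123 mm over their backs; the gripper's body (75 mm by 187 mm) begins 45 mm behind the grasp point.
Start: joints at [-0.775, 0.264, 1.604, -0, 1.274, -0.037], TCP at [499.371, -454.144, 238.706] pointing down, gripper open.
Joint ranges: [-2.63, 2.63], [-0.94, 2.18], [0.31, 2.57], [-1.31, 4.45], [0, 2.66], [-2.55, 2.55]. Speed limits (rad/s): [2.57, 2.57, 3.14, 3.14, 3.14, 3.14].

INTERFACE

Orientations are given as a rotation vector (axis times angle).
In Python, from plant import read_state, capture, sign_off gives the robot as it stands.
- The arm moves only by the tool arm_command, never from a script. Its argument "deltas" is one flat list of numbers, 7 for each row, row after row: the shift along the tool's x, y, z in m, then the turn, a rotation vector about the tool's x, y, z in rad, then the opening, from 0 (shut) to 1 (fully open). In form: [x, y, z, ax, ay, az, jaw, x, y, z, ax, ay, az, jaw, ...]. A call has 1 to 20 rows; each row shifts and turns the commanded pose from where the row before left it, along the tool's axes as they then stand; what a row does not reach is not made up. A row lasts 1/12 s, in which the tool goes at most 41.7 mm and 7.16 degrees, less where a joint would pass 70% of its speed; a pose out of reach is approached as far as the arm can. A call is refused whole if a number of a shift passes 0.0417 or a number of a turn 0.125, either way. A call with a gripper value outside its range is refused whole. The fingers move at their own pace and stop on an object; the grip force is fixed at half the most. Time passes only in rows, so rows that do not move let the fingers close. It gives the time, the measured TCP pose, the force, the opening and the grip force at its end, in the units of the state.
- read_state(): the state, without advancing time (a new reading comes with each control period).
- capture(name): name is "scene" or "top" or "wrist"; returns a dict with "pixels" (420x560x3 uint8, blue, green, red), "K" (3x3 intrinsics, pixels), "distortion" ([k1, k2, p1, p2, k3] as OpenCV has them; the pictures are not rectified), "world_from_camera" (4x4, takes a point from camera to world coordinates). Camera axes: x right, y down, z forward; pixel columns grow to the right and rows downward; lengths in mm; the calibration is good to about 2 mm. A picture is of the moment at which its call begins. There is no depth.
- sign_off(): hands the job in; it is judged then, once.
The state is a dict: "clock": time; "joint_pos": joint angles; "joint_velocities": joint speeds; "joint_torque": joint torques, N m; "tcp_pos": TCP position; "orientation": TCP orientation; "force": force on the tool from outside, world axes, zero at the start; "ft_torque": the same for the moment, N m; "opening": finger opening in mm; "finger_force": force on a finger pad.
Only numpy, scipy, OpenCV 4.12 (cv2) and the standard library are available. Lean on these libraries where they do the work, as an engineer would, in place of code of your own. Each camera call takes 0.05 s, during which the arm holds its last target. There are 200 camera calls.

## Working session

There is one attempt and no reset: what is moved stays moved. The work goes in short steps, Python scripts to look and compute and a tool call to move; the robot and the scene stay as the last step left them, time stands still between calls to the robot, and variables do not carry over. Pictures are saved under pics/ and viewed, at most 10 in all, crops included, and the job is handed in when it is done.

Besides the shell and the picture viewer there is one more tool, called after "Emit:" as name(argument=value, ...) on one line, values as JSON. arm_command: Moves the arm, as the interface text tells. Its arguments: {"type":"object","properties":{"deltas":{"type":"array"}},"required":["deltas"]}

```bash
mkdir -p pics; cat > h.py <<'E'
import cv2,numpy as np
from plant import read_state,capture,sign_off
from scipy.spatial.transform import Rotation as R
def snap(n,f=None):
    c=capture(n)
    if f: cv2.imwrite('pics/'+f,c['pixels'])
    np.save('pics/%s.npy'%n,c,allow_pickle=True); return c
def load(n): return np.load('pics/%s.npy'%n,allow_pickle=True).item()
def ray(c,uv):
    p=cv2.undistortPoints(np.array(uv,float).reshape(-1,1,2),np.array(c['K']),np.array(c['distortion'])).reshape(-1,2)
    T=np.array(c['world_from_camera']);d=np.c_[p,np.ones(len(p))]@T[:3,:3].T
    return T[:3,3],d
def onz(c,uv,z):
    o,d=ray(c,uv); return o+d*((z-o[2])/d[:,2])[:,None]
def proj(c,P):
    T=np.linalg.inv(np.array(c['world_from_camera']))
    return cv2.projectPoints(np.array(P,float).reshape(-1,1,3),cv2.Rodrigues(T[:3,:3])[0],T[:3,3],np.array(c['K']),np.array(c['distortion']))[0].reshape(-1,2)
E
python3 -c "
from h import *
snap('top','top1.png');snap('scene','scene1.png')
s=read_state();print(s)"
```

```text
{'clock': 0.1, 'joint_pos': array([-7.74906386e-01,  2.64701308e-01,  1.60522054e+00, -4.36495284e-05,
        1.27369363e+00, -3.68982146e-02]), 'joint_velocities': array([-2.08260231e-03, -4.00541467e-04, -1.88021074e-03,  1.55456045e-03,
       -1.62415876e-03,  5.15694658e-06]), 'joint_torque': array([-1.74966267e-04, -5.03620005e+01, -3.58069968e+01,  7.31308688e-02,
        2.33040185e-02, -6.24056906e-05]), 'tcp_pos': array([ 498.90859545, -453.71771563,  237.5057937 ]), 'orientation': array([-2.87144151e+00, -1.26992976e+00,  1.23723813e-03]), 'force': array([-0.07132382,  0.85491326, -0.01481047]), 'ft_torque': array([ 0.01019487, -0.0043987 , -0.01104206]), 'finger_force': 0.0, 'opening': 88.42596922839866}
```

View pics/top1.png

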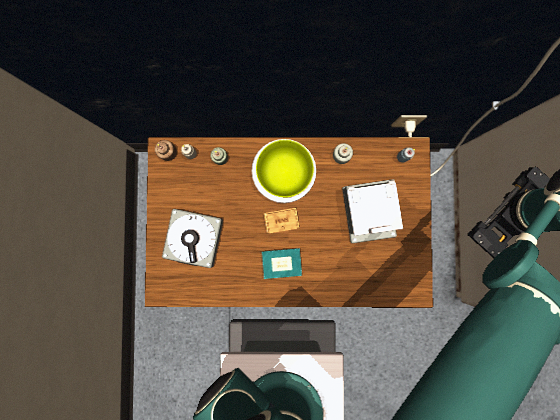

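View pics/scene1.png

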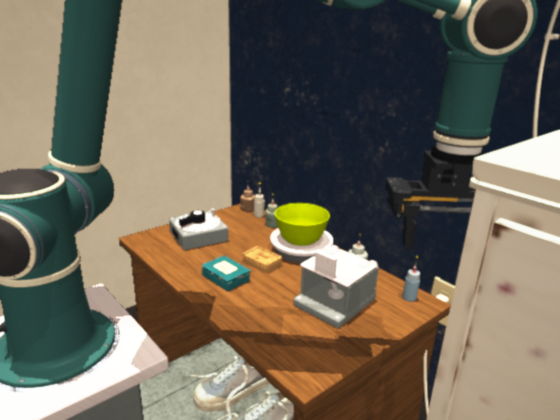

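The top view shows the counter at (192,239) with the knob arm pointing to the front, about (190,258). The switch box is at (373,210) with its tab at about (376,231), the plywood box at (282,220) and the tin at (282,263). Next I'll measure from enlarged crops.

```bash
cat > a.py <<'E'
from h import *
c=load('top');im=c['pixels']
a=cv2.resize(im[200:275,155:230],None,fx=5,fy=5,interpolation=cv2.INTER_CUBIC)
b=cv2.resize(im[172:247,337:412],None,fx=5,fy=5,interpolation=cv2.INTER_CUBIC)
cv2.imwrite('pics/crop1.png',np.hstack([a,b]))
g=im.max(2)
m=np.zeros(g.shape,np.uint8);m[212:270,165:222]=(g[212:270,165:222]<60)
n,l,s,ce=cv2.connectedComponentsWithStats(m)
for i in range(1,n):
    if s[i,4]>15: print('dark',s[i],ce[i],onz(c,[ce[i]],74))
hsv=cv2.cvtColor(im,cv2.COLOR_BGR2HSV)
for nm,(y0,y1,x0,x1) in dict(counter=(203,272,158,228),switch=(174,246,340,408)).items():
    w=np.zeros(g.shape,np.uint8);w[y0:y1,x0:x1]=(hsv[y0:y1,x0:x1,1]<70)&(g[y0:y1,x0:x1]>90)
    w=cv2.morphologyEx(w,cv2.MORPH_OPEN,np.ones((3,3)))
    k=max(cv2.findContours(w,0,2)[0],key=cv2.contourArea)
    r=cv2.minAreaRect(k);bx=cv2.boxPoints(r);print(nm,r,cv2.contourArea(k));print(onz(c,bx,45 if nm=='counter' else 96).round(1))
E
python3 a.py
```

```text
dark [212 221  10  46  78] [216.78205128 243.79487179] [[435.11040808 158.98597783  74.        ]]
dark [181 230  10  26  67] [185.53731343 240.01492537] [[444.33510682 236.83320775  74.        ]]
dark [191 230   8  33  65] [195.03076923 246.44615385] [[428.45717027 212.98372505  74.        ]]
counter ((191.2639617919922, 237.8713836669922), (50.31806182861328, 50.6270751953125), 11.888657569885254) 2044.0
[[399.9 303.5  45. ]
 [526.  279.   45. ]
 [499.6 152.7  45. ]
 [374.  177.9  45. ]]
switch ((373.33538818359375, 210.8145294189453), (57.00832748413086, 53.15641784667969), 82.09283447265625) 2610.5
[[ 576.4 -152.4   96. ]
 [ 594.5 -281.5   96. ]
 [ 456.4 -298.4   96. ]
 [ 438.5 -170.4   96. ]]
```

View pics/crop1.png

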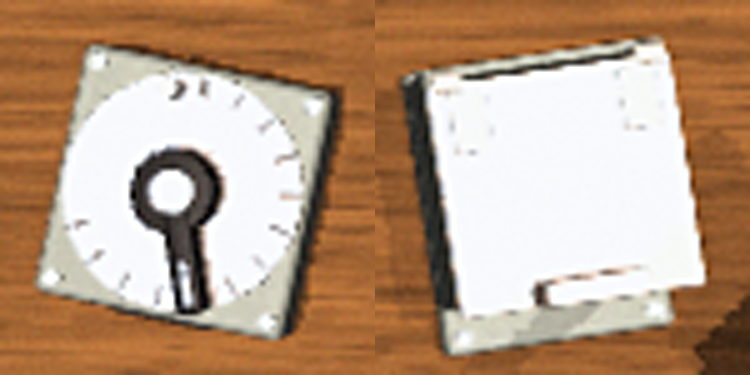

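The left crop shows the hub at (175,191), the arm end at (194,308) and the stop post near (178,91). The right crop shows the flap corners at (425,85), (660,40), (705,285) and (460,318), with the tab running from 540 to 645 across at row 285. I'll convert these to positions.

```bash
cat > b.py <<'E'
from h import *
c=load('top')
A=lambda L:np.array(L,float)/5+[155-.4,200-.4]
B=lambda L:(np.array(L,float)-[375,0])/5+[337-.4,172-.4]
np.set_printoptions(precision=1,suppress=True)
k=onz(c,A([[95,47],[330,92],[285,338],[40,290]]),45);print('counter',k,k.mean(0));e=(k[0]-k[3]+k[1]-k[2]);print('yaw',np.degrees(np.arctan2(e[1],e[0])),[np.linalg.norm(k[i]-k[i-1]) for i in range(4)])
h=onz(c,A([[175,191],[194,308]]),74);print('hub,armend',h,np.linalg.norm(h[1]-h[0]),np.degrees(np.arctan2(*(h[1]-h[0])[1::-1])))
f=onz(c,B([[425,85],[660,40],[705,285],[460,318]]),96);print('flap',f);e=(f[0]-f[3]+f[1]-f[2]);print('yaw',np.degrees(np.arctan2(e[1],e[0])),[np.linalg.norm(f[i]-f[i-1]) for i in range(4)])
t=onz(c,B([[545,287],[645,274]]),141);print('tab ends',t,t.mean(0),np.linalg.norm(t[1]-t[0]))
s=read_state();Rm=R.from_rotvec(s['orientation']).as_matrix();print(Rm)
E
python3 b.py; python3 -c "
from h import *
snap('wrist','w1.png')"
```

```text
counter [[523.2 274.5  45. ]
 [500.3 153.9  45. ]
 [375.6 175.6  45. ]
 [399.5 300.5  45. ]] [449.7 226.1  45. ]
yaw -10.855820423429297 [np.float64(126.3998546559838), np.float64(122.74075252751734), np.float64(126.60092074265391), np.float64(127.2322266084409)]
hub,armend [[449.8 226.8  74. ]
 [392.  216.6  74. ]] 58.70473862439914 -169.9542821049133
flap [[ 570.6 -160.9   96. ]
 [ 592.8 -276.2   96. ]
 [ 472.9 -296.3   96. ]
 [ 456.7 -177.    96. ]]
yaw 8.792845948193285 [np.float64(114.97981307904526), np.float64(117.37285435596593), np.float64(121.57948570751415), np.float64(120.34350167057083)]
tab ends [[ 471.  -210.3  141. ]
 [ 477.2 -257.2  141. ]] [ 474.1 -233.8  141. ] 47.22589041463721
[[ 0.7  0.7 -0. ]
 [ 0.7 -0.7  0. ]
 [ 0.  -0.  -1. ]]
```

Emit:
arm_command(deltas=[0, 0, 0, 0, 0, 0.11, 0, 0, 0, 0, 0, 0, 0.11, 0, 0, 0, 0, 0, 0, 0.11, 0, 0, 0, 0, 0, 0, 0.11, 0, 0, 0, 0, 0, 0, 0.11, 0, 0, 0, 0, 0, 0, 0.11, 0, 0.001, -0.036, 0, 0, 0, 0, 0, 0.001, -0.036, 0, 0, 0, 0, 0, 0.001, -0.036, 0, 0, 0, 0, 0, 0.001, -0.036, 0, 0, 0, 0, 0, 0.001, -0.036, 0, 0, 0, 0, 0, 0.001, -0.036, 0, 0, 0, 0, 0, 0.001, -0.036, 0, 0, 0, 0, 0, 0.001, -0.036, 0, 0, 0, 0, 0, 0.001, -0.036, 0, 0, 0, 0, 0, 0.001, -0.036, 0, 0, 0, 0, 0, 0.001, -0.036, 0, 0, 0, 0, 0, 0.001, -0.036, 0, 0, 0, 0, 0, 0.001, -0.036, 0, 0, 0, 0, 0, 0.001, -0.036, 0, 0, 0, 0, 0])

```text
clock: 1.82
tcp_pos: [425.6, 46.3, 238.6]
orientation: [3.13, 0.27, 0.0]
force: [0.9, -0.2, -0.0]
opening: 0.0
finger_force: 0.0
```

Emit:
arm_command(deltas=[0.001, -0.036, 0, 0, 0, 0, 0, 0.001, -0.036, 0, 0, 0, 0, 0, 0.001, -0.036, 0, 0, 0, 0, 0, 0.001, -0.036, 0, 0, 0, 0, 0, 0.001, -0.036, 0, 0, 0, 0, 0, 0.001, -0.036, 0, 0, 0, 0, 0, 0, 0, 0, 0, 0, 0, 0, 0, 0, 0, 0, 0, 0, 0])

```text
clock: 2.48
tcp_pos: [394.5, 259.9, 238.3]
orientation: [3.129, 0.277, -0.001]
force: [0.2, 0.3, 0.5]
opening: 0.6
finger_force: 0.0
```

```bash
python3 -c "
from h import *
c=snap('wrist','w2.png');s=read_state();print(s['clock'],s['tcp_pos'],s['joint_pos'],s['opening']);Rm=R.from_rotvec(s['orientation']).as_matrix();print(Rm)
print(proj(c,[[450,226.5,74],[392,216.6,74]]))"
```

```text
2.5333 [394.76551537 258.71562802 238.2796045 ] [ 5.27759597e-01 -1.26707829e-01  2.02068194e+00 -5.86768505e-04
  1.24879749e+00  1.92372693e+00] 0.18619400971244124
[[ 9.84723587e-01  1.74123267e-01 -7.38183380e-04]
 [ 1.74122433e-01 -9.84723425e-01 -1.07456824e-03]
 [-9.14013798e-04  9.29618406e-04 -9.99999150e-01]]
[[327.43131191 128.16275634]
 [324.2504685  198.73273918]]
```

View pics/w2.png

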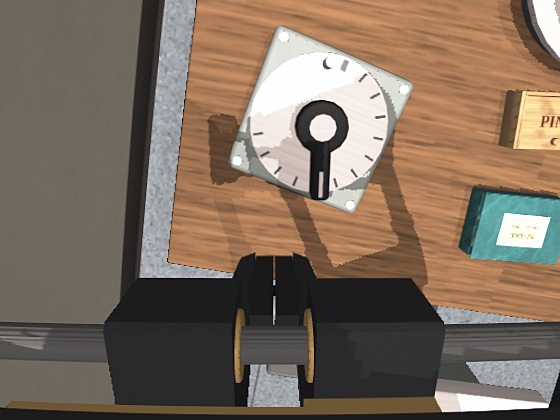

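The wrist view shows the hub at (322,127), the arm end at (318,198), the stop post near (329,62) and the fingertips at about (275,258).

```bash
python3 -c "
from h import *
c=load('wrist')
h=onz(c,[[322,127],[318,198]],74);print(h,np.linalg.norm(h[1]-h[0]),np.degrees(np.arctan2(*(h[1]-h[0])[1::-1])))
k=onz(c,[[282,27],[412,84],[353,212],[231,166]],45);print(k,k.mean(0));e=k[0]-k[3]+k[1]-k[2];print(np.degrees(np.arctan2(e[1],e[0])),np.linalg.norm(k[0]-k[3]),np.linalg.norm(k[1]-k[0]))
p=onz(c,[[329,62]],71);print(p,p-h[0])
print(proj(c,[read_state()['tcp_pos']]))"
```

```text
[[450.1190137  231.00209695  74.        ]
 [391.69489245 221.95371479  74.        ]] 59.12064921619405 -171.1963124384243
[[522.79269082 276.45837761  45.        ]
 [498.53827971 158.10697985  45.        ]
 [377.18591985 181.9273275   45.        ]
 [400.16899005 300.75698357  45.        ]] [449.67147011 229.31241713  45.        ]
-11.15714584391435 125.00797672165041 120.8111328097198
[[499.94605178 235.56455691  71.        ]] [[49.82703807  4.56245996 -3.        ]]
[[277.99692462 276.77958245]]
```

Emit:
arm_command(deltas=[0, 0, 0.03, 0, 0, 0, 0, 0, 0, 0.03, 0, 0, 0, 0, 0, 0, 0.03, 0, 0, 0, 0, 0, 0, 0.03, 0, 0, 0, 0, 0, 0, 0.03, 0, 0, 0, 0, 0, 0, 0.03, 0, 0, 0, 0, 0, 0, 0, 0, 0, 0, 0, 0, 0.006, 0, 0, 0, 0, 0, 0, 0.006, 0, 0, 0, 0, 0, 0, 0, 0, 0, 0, 0, 0])

```text
clock: 3.37
tcp_pos: [399.3, 246.1, 60.9]
orientation: [-3.129, -0.269, -0.005]
force: [-0.5, -0.6, -0.2]
opening: 0.4
finger_force: 0.0
```

Emit:
arm_command(deltas=[-0.0025, 0.0056, 0, 0, 0, -0.11, 0, -0.0025, 0.0056, 0, 0, 0, -0.11, 0, -0.0025, 0.0056, 0, 0, 0, -0.11, 0, -0.0025, 0.0056, 0, 0, 0, -0.11, 0, -0.0025, 0.0056, 0, 0, 0, -0.11, 0, -0.0025, 0.0056, 0, 0, 0, -0.11, 0, -0.0025, 0.0056, 0, 0, 0, -0.11, 0, -0.0025, 0.0056, 0, 0, 0, -0.11, 0, -0.0025, 0.0056, 0, 0, 0, -0.11, 0, -0.0025, 0.0056, 0, 0, 0, -0.11, 0, -0.0025, 0.0056, 0, 0, 0, -0.11, 0, -0.0025, 0.0056, 0, 0, 0, -0.11, 0])

```text
clock: 4.37
tcp_pos: [423.0, 182.9, 61.1]
orientation: [2.3, 2.138, 0.006]
force: [-0.8, 1.0, 0.8]
opening: 0.5
finger_force: 0.4
```

```bash
cat > kk.py <<'E'
from h import *
s=read_state();t=s['tcp_pos'];y=R.from_rotvec(s['orientation']).as_matrix()
print(s['clock'],t,s['force'],s['joint_pos'][5]);p=(y.T@(t-np.array([450,228.5,t[2]])));print('p tool',p,'toolx',np.degrees(np.arctan2(y[1,0],y[0,0])))
E
python3 kk.py
```

```text
4.3667 [423.02571046 182.85678043  61.12328145] [-0.75284061  1.04559048  0.84450507] 0.4266060676420827
p tool [-47.49404766 -23.56266162  -0.17945013] toolx 85.80498080621958
```

Emit:
arm_command(deltas=[-0.0025, 0.0056, 0, 0, 0, -0.11, 0, -0.0025, 0.0056, 0, 0, 0, -0.11, 0, -0.0025, 0.0056, 0, 0, 0, -0.11, 0, -0.0025, 0.0056, 0, 0, 0, -0.11, 0, -0.0025, 0.0056, 0, 0, 0, -0.11, 0, -0.0025, 0.0056, 0, 0, 0, -0.11, 0, -0.0025, 0.0056, 0, 0, 0, -0.11, 0, -0.0025, 0.0056, 0, 0, 0, -0.11, 0, -0.0025, 0.0056, 0, 0, 0, -0.11, 0, -0.0025, 0.0056, 0, 0, 0, -0.11, 0, -0.0025, 0.0056, 0, 0, 0, -0.11, 0, 0, 0, 0, 0, 0, 0, 0])

```text
clock: 5.37
tcp_pos: [487.2, 186.5, 61.2]
orientation: [0.679, 3.063, 0.004]
force: [-0.6, -0.3, 0.3]
opening: 0.5
finger_force: 0.0
```

```bash
python3 kk.py;python3 -c "
from h import *
c=snap('top');cv2.imwrite('pics/top2.png',cv2.resize(c['pixels'][180:290,140:260],None,fx=5,fy=5,interpolation=cv2.INTER_CUBIC))"
```

```text
5.3667 [487.2257068  186.54099781  61.2332097 ] [-0.55387558 -0.26057695  0.2935416 ] -0.8163577869250095
p tool [-51.47294916 -22.28978783   0.10943063] toolx 154.9931115843921
```

View pics/top2.png

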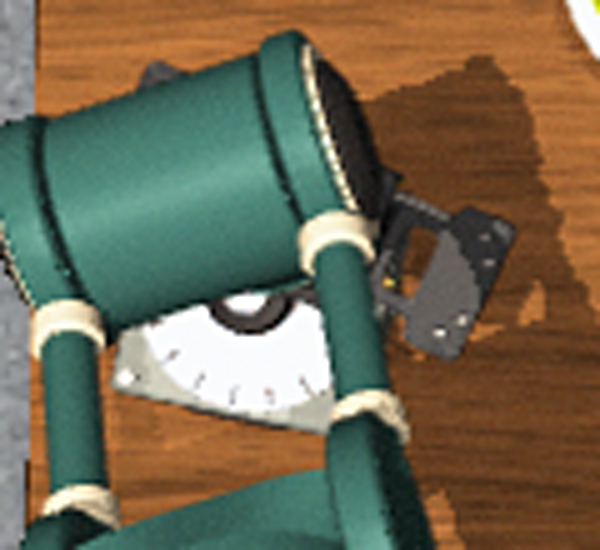

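The arm hides the knob, though the part of it that shows, at (300,295), has turned well round. I'll carry on to the stop, watching the force.

Emit:
arm_command(deltas=[-0.0025, 0.0056, 0, 0, 0, -0.11, 0, -0.0013, 0.0028, 0, 0, 0, -0.055, 0, 0, 0.002, 0, 0, 0, 0, 0, 0, 0.002, 0, 0, 0, 0, 0, 0, 0, 0, 0, 0, 0, 0])

```text
clock: 5.83
tcp_pos: [493.1, 196.2, 59.5]
orientation: [0.433, 3.11, 0.001]
force: [0.1, -0.7, 0.0]
opening: 0.3
finger_force: 0.2
```

```bash
python3 kk.py
```

```text
5.8333 [493.05806059 196.24877142  59.49427209] [ 0.05732638 -0.68972224  0.01492826] -0.9622132901391196
p tool [-50.22773272 -19.26942075   0.0511414 ] toolx 164.1549605407397
```

Emit:
arm_command(deltas=[0, 0.002, 0, 0, 0, 0, 0, 0, 0.002, 0, 0, 0, 0, 0, 0, 0, 0, 0, 0, 0, 0])

```text
clock: 6.08
tcp_pos: [493.3, 198.1, 59.0]
orientation: [-0.428, -3.112, 0.006]
force: [-0.1, -8.9, 4.9]
opening: 0.4
finger_force: 4.7
```

Emit:
arm_command(deltas=[0, 0.002, 0, 0, 0, 0, 0, 0, 0.002, 0, 0, 0, 0, 0, 0, 0, 0, 0, 0, 0, 0])

```text
clock: 6.33
tcp_pos: [493.5, 198.7, 58.9]
orientation: [-0.425, -3.11, 0.016]
force: [-2.6, -21.1, 11.3]
opening: 0.3
finger_force: 11.2
```

Emit:
arm_command(deltas=[0, -0.01, 0, 0, 0, 0, 0, 0, -0.02, 0, 0, 0, 0, 0, 0, 0, -0.03, 0, 0, 0.12, 0, 0, 0, -0.03, 0, 0, 0.12, 0, 0, 0, -0.03, 0, 0, 0.12, 0, 0, 0, -0.03, 0, 0, 0.12, 0, 0, 0, -0.03, 0, 0, 0.12, 0, 0, 0, -0.03, 0, 0, 0.12, 0, 0, 0, 0, 0, 0, 0.12, 0, 0, 0, 0, 0, 0, 0.12, 0, 0, 0, 0, 0, 0, 0.12, 0, 0, 0, 0, 0, 0, 0.12, 0, 0, 0, 0, 0, 0, 0.12, 0, 0, 0, 0, 0, 0, 0.12, 0, 0, 0, 0, 0, 0, 0.12, 0, 0, 0, 0, 0, 0, 0.12, 0, 0, 0, 0, 0, 0, 0.12, 0, 0, 0, 0, 0, 0, 0.12, 0, 0, 0, 0, 0, 0, 0.12, 0, 0, 0, 0, 0, 0, 0.12, 0])

```text
clock: 8.0
tcp_pos: [486.2, 175.2, 238.5]
orientation: [-2.95, -1.078, 0.0]
force: [0.0, 0.9, -0.3]
opening: 0.4
finger_force: 0.0
```

Emit:
arm_command(deltas=[0, 0, 0, 0, 0, 0.12, 0.8, 0, 0, 0, 0, 0, 0.12, 0.8, 0, 0, 0, 0, 0, 0.12, 0.8, 0, 0, 0, 0, 0, 0.12, 0.8, 0, 0, 0, 0, 0, 0.12, 0.8, 0, 0, 0, 0, 0, 0.12, 0.8, 0, 0, 0, 0, 0, 0, 0.8])

```text
clock: 8.58
tcp_pos: [486.3, 175.1, 238.5]
orientation: [-3.141, 0.025, 0.001]
force: [-0.3, 0.1, 0.4]
opening: 44.7
finger_force: 0.0
```

```bash
python3 kk.py;python3 -c "
from h import *
c=snap('top');cv2.imwrite('pics/top3.png',cv2.resize(c['pixels'][195:275,150:230],None,fx=6,fy=6,interpolation=cv2.INTER_CUBIC))"
```

```text
8.5833 [486.2599247  175.13558672 238.48981759] [-0.30465506  0.14245292  0.38755727] 1.883780779438825
p tool [ 3.71124629e+01  5.27750523e+01 -4.12352641e-02] toolx -0.9204112876754311
```

View pics/top3.png

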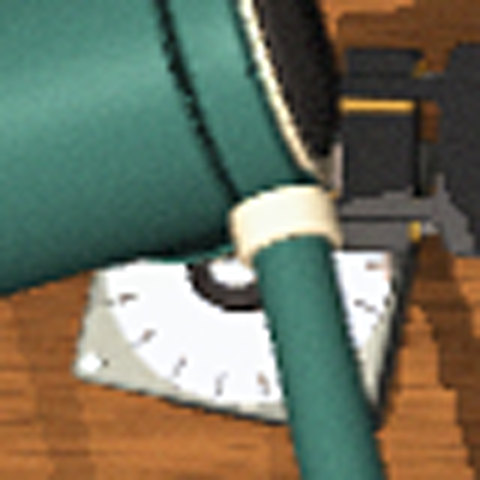

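Emit:
arm_command(deltas=[0, 0, 0, 0, 0, -0.09, 1, 0, 0, 0, 0, 0, -0.09, 1, -0.01, 0.032, 0, 0, 0, 0, 1, -0.01, 0.032, 0, 0, 0, 0, 1, -0.01, 0.032, 0, 0, 0, 0, 1, -0.01, 0.032, 0, 0, 0, 0, 1, -0.01, 0.032, 0, 0, 0, 0, 1, -0.01, 0.032, 0, 0, 0, 0, 1, -0.01, 0.032, 0, 0, 0, 0, 1, -0.01, 0.032, 0, 0, 0, 0, 1, -0.01, 0.032, 0, 0, 0, 0, 1, -0.01, 0.032, 0, 0, 0, 0, 1, -0.01, 0.032, 0, 0, 0, 0, 1, -0.01, 0.032, 0, 0, 0, 0, 1, 0, 0, 0, 0, 0, 0, 1, 0, 0, 0, 0, 0, 0, 1])

```text
clock: 9.97
tcp_pos: [432.0, -225.0, 238.6]
orientation: [-3.13, -0.261, 0.0]
force: [0.3, 0.6, -0.6]
opening: 88.0
finger_force: 0.0
```

```bash
python3 kk.py;python3 -c "
from h import *
c=snap('top');w=snap('wrist');a=cv2.resize(c['pixels'][200:275,155:230],(240,240),interpolation=cv2.INTER_CUBIC)
o=np.zeros((420,800,3),np.uint8);o[:,:560]=w['pixels'];o[:240,560:]=a;cv2.imwrite('pics/w4.png',o)"
```

```text
9.9667 [ 431.99780048 -224.98786271  238.58460604] [ 0.25561147  0.61205496 -0.56555308] 0.8724604916966847
p tool [-9.29319641e+01  4.44228436e+02 -2.60380709e-01] toolx 9.542503776319803
```

View pics/w4.png

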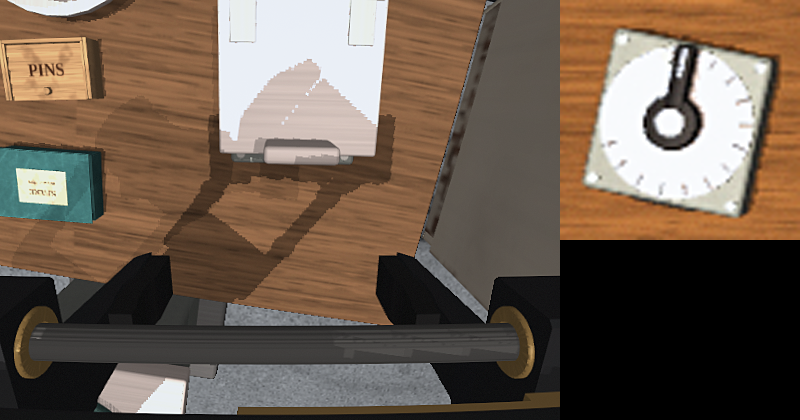

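The knob now points at its zero place. The flap's front corners are at (220,155) and (378,155), and the tab runs from column 263 to 340, rows 140 to 163.

```bash
python3 -c "
from h import *
np.set_printoptions(precision=1,suppress=True)
c=load('wrist');print(np.array(c['world_from_camera'])[:3,3])
f=onz(c,[[220,155],[378,155],[387,0],[218,0]],96);print(f,np.linalg.norm(f[0]-f[1]))
for i,j in((0,3),(1,2)):
  e=f[j]-f[i];print(np.degrees(np.arctan2(e[1],e[0])))
e=f[0]-f[1];print(np.degrees(np.arctan2(-e[0],e[1])))
t=onz(c,[[264,163],[340,163],[268,141],[336,141]],141);print(t)
# predicted with candidates
o=np.array([523,-228.]);
y=np.radians(9.5);Rz=np.array([[np.cos(y),-np.sin(y)],[np.sin(y),np.cos(y)]])
P=[[-55,25,141],[-55,-25,141],[-43,25,141],[-43,-25,141],[-55,60,96],[-55,-60,96]]
print(proj(c,[np.r_[o+Rz@p[:2],p[2]] for p in np.array(P,float)]))
"
```

```text
[ 504.  -211.4  382.9]
[[ 455.2 -177.6   96. ]
 [ 475.4 -296.5   96. ]
 [ 582.4 -277.5   96. ]
 [ 562.3 -161.9   96. ]] 120.64096271983257
8.363081996646782
10.07101283352749
9.669811309358476
[[ 462.4 -211.6  141. ]
 [ 470.7 -260.   141. ]
 [ 476.8 -211.9  141. ]
 [ 484.  -254.5  141. ]]
[[265.8 159.8]
 [343.3 160.1]
 [265.7 141.1]
 [344.2 141.4]
 [221.  150.3]
 [378.7 150.8]]
```

Emit:
arm_command(deltas=[0.0185, 0.0087, 0, 0, 0, 0, 1, 0.0185, 0.0087, 0, 0, 0, 0, 1, 0, 0, 0.033, 0, 0, 0, 1, 0, 0, 0.033, 0, 0, 0, 1, 0, 0, 0.033, 0, 0, 0, 1, 0, 0, 0.033, 0, 0, 0, 1, 0, 0, 0.002, 0, 0, 0, 1, 0, 0, 0, 0, 0, 0, 0.3, 0, 0, 0, 0, 0, 0, 0.3, 0, 0, 0, 0, 0, 0, 0.3, 0, 0, 0, 0, 0, 0, 0.3, 0, 0, 0, 0, 0, 0, 0.3, 0, 0, 0, 0, 0, 0, 0.3])

```text
clock: 11.15
tcp_pos: [472.7, -235.3, 106.3]
orientation: [3.129, 0.263, 0.004]
force: [0.2, -1.9, 1.1]
opening: 50.1
finger_force: 1.5
```

```bash
python3 - <<'E'
from h import *
s=read_state();print(s['clock'],s['tcp_pos'],s['force'],s['opening'],s['finger_force'])
# arc: tool x forward, tool z down; vector hinge->pinch (-109, 30): rows
a=np.arange(0,1.66,.075);v=np.c_[-109*np.cos(a)+30*np.sin(a),109*np.sin(a)+30*np.cos(a)]
print((np.diff(v,axis=0)*[1,-1]).round(1).tolist())
E
```

```text
11.15 [ 472.68847632 -235.27094476  106.26981511] [ 0.2439458  -1.89945688  1.1166757 ] 50.14365819302339 1.5433138754451647
[[2.6, -8.1], [3.2, -7.9], [3.7, -7.6], [4.3, -7.3], [4.8, -7.0], [5.3, -6.6], [5.8, -6.2], [6.3, -5.7], [6.7, -5.2], [7.0, -4.7], [7.4, -4.2], [7.7, -3.6], [7.9, -3.0], [8.1, -2.4], [8.3, -1.8], [8.4, -1.2], [8.5, -0.5], [8.5, 0.1], [8.4, 0.7], [8.4, 1.4], [8.2, 2.0], [8.1, 2.6]]
```

Emit:
arm_command(deltas=[0, 0, 0, 0, 0, 0, 0, 0, 0, 0, 0, 0, 0, 0, 0.0026, 0, -0.0081, 0, 0, 0, 0, 0.0032, 0, -0.0079, 0, 0, 0, 0, 0.0037, 0, -0.0076, 0, 0, 0, 0, 0.0043, 0, -0.0073, 0, 0, 0, 0, 0, 0, 0, 0, 0, 0, 0])

```text
clock: 11.73
tcp_pos: [484.7, -233.6, 136.7]
orientation: [3.129, 0.264, -0.004]
force: [-4.0, -5.6, 1.0]
opening: 49.6
finger_force: 30.0
```

Emit:
arm_command(deltas=[0.0048, 0, -0.007, 0, 0, 0, 0, 0.0053, 0, -0.0066, 0, 0, 0, 0, 0.0058, 0, -0.0062, 0, 0, 0, 0, 0.0063, 0, -0.0057, 0, 0, 0, 0, 0.0067, 0, -0.0052, 0, 0, 0, 0, 0.007, 0, -0.0047, 0, 0, 0, 0, 0.0074, 0, -0.0042, 0, 0, 0, 0, 0.0077, 0, -0.0036, 0, 0, 0, 0, 0.0079, 0, -0.003, 0, 0, 0, 0, 0.0081, 0, -0.0024, 0, 0, 0, 0, 0, 0, 0, 0, 0, 0, 0])

```text
clock: 12.65
tcp_pos: [552.5, -223.6, 186.0]
orientation: [3.126, 0.263, 0.001]
force: [-1.0, -6.3, 5.2]
opening: 49.2
finger_force: 30.0
```

Emit:
arm_command(deltas=[0.0083, 0, -0.0018, 0, 0, 0, 0, 0.0084, 0, -0.0012, 0, 0, 0, 0, 0.0085, 0, -0.0005, 0, 0, 0, 0, 0.0085, 0, 0.0001, 0, 0, 0, 0, 0.0084, 0, 0.0007, 0, 0, 0, 0, 0.0084, 0, 0.0014, 0, 0, 0, 0, 0.0082, 0, 0.002, 0, 0, 0, 0, 0.0081, 0, 0.0026, 0, 0, 0, 0, 0, 0, 0, 0, 0, 0, 0])

```text
clock: 13.4
tcp_pos: [618.8, -213.8, 181.8]
orientation: [3.124, 0.262, 0.003]
force: [0.4, -11.4, 1.5]
opening: 49.5
finger_force: 30.0
```

```bash
python3 - <<'E'
from h import *
s=read_state();print(s['clock'],s['tcp_pos'],s['force'],s['opening'],s['finger_force'])
h=np.array([519.5,-228,0])+60*np.array([np.cos(.166),np.sin(.166),0]);d=s['tcp_pos']-h
r=d[0]*np.cos(.166)+d[1]*np.sin(.166);z=s['tcp_pos'][2]+19-93;print('rel hinge',r,z,np.hypot(r,z),'theta',np.pi-np.arctan2(32,-109)*0-np.arctan2(z,r)-np.arctan2(32,109))
E
```

```text
13.4 [ 618.84382301 -213.78505951  181.79476451] [  0.42424552 -11.44635754   1.50799286] 49.464974896372034 29.99996792525053
rel hinge 40.32706187807918 107.79476450831362 115.0911950373321 theta 1.643231519159455
```

Emit:
arm_command(deltas=[0, 0, 0, 0, 0, 0, 1, 0, 0, 0, 0, 0, 0, 1, 0, 0, 0, 0, 0, 0, 1, 0, 0, 0, 0, 0, 0, 1, 0, 0, -0.02, 0, 0, 0, 1, 0, 0, -0.02, 0, 0, 0, 1, 0, 0, -0.02, 0, 0, 0, 1, 0, 0, -0.005, 0, 0, 0, 1, -0.031, -0.0005, 0, 0, 0, 0, 0, -0.031, -0.0005, 0, 0, 0, 0, 0, -0.031, -0.0005, 0, 0, 0, 0, 0, -0.031, -0.0005, 0, 0, 0, 0, 0, -0.033, -0.0005, 0, 0, 0, 0, 0, 0, 0, 0, 0, 0, 0, 0])

```text
clock: 14.57
tcp_pos: [456.7, -233.3, 244.3]
orientation: [-3.129, -0.261, 0.008]
force: [0.3, 0.5, 0.2]
opening: 50.4
finger_force: 0.0
```

```bash
python3 - <<'E'
from h import *
s=read_state();print(s['clock'],s['tcp_pos'],s['force'],s['opening'])
w=snap('wrist');c=snap('scene');o=np.zeros((420,800,3),np.uint8);o[:,:400]=w['pixels'][:,80:480];o[:400,400:]=cv2.resize(c['pixels'][220:340,280:400],(400,400),interpolation=cv2.INTER_CUBIC);cv2.imwrite('pics/w5.png',o)
E
```

```text
14.5667 [ 456.72976266 -233.29163954  244.34544495] [0.25095793 0.49808136 0.22946559] 50.37394644202805
```

View pics/w5.png

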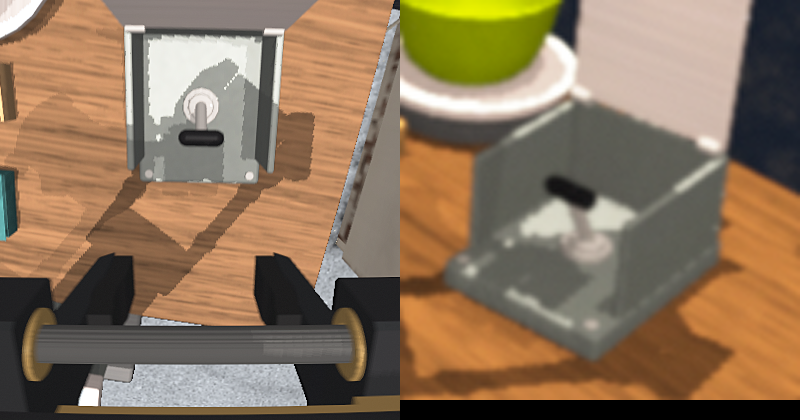

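The flap stands upright, the box is open, and the lever's grip bar is at crop (201,138), which is wrist pixel (281,138).

```bash
python3 - <<'E'
from h import *
w=load('wrist');t=read_state()['tcp_pos'];M=R.from_rotvec(read_state()['orientation']).as_matrix()
p=onz(w,[[281,138]],76)[0];print(p,'expected',519.5-24*.986,-228-24*.165,'tool delta',M.T@(p-t))
E
```

```text
[ 496.77802812 -231.59657576   76.        ] expected 495.836 -231.96 tool delta [ 35.56781988   4.02249361 169.40964728]
```

Emit:
arm_command(deltas=[0, 0.004, 0.033, 0, 0, 0, 0, 0, 0, 0.035, 0, 0, 0, 0, 0, 0, 0.035, 0, 0, 0, 0, 0, 0, 0.035, 0, 0, 0, 0, 0, 0, 0.035, 0, 0, 0, 0, 0, 0, 0, 0, 0, 0, 0, 0, 0, 0, 0, 0, 0, 0, 0.009, 0, 0, 0, 0, 0, 0, 0.009, 0, 0, 0, 0, 0, 0, 0.008, 0, 0, 0, 0, 0, 0, 0.008, 0, 0, 0, 0, 0, 0, 0.008, 0, 0, 0, 0, 0, 0, 0.008, 0, 0, 0, 0, 0, 0, 0, 0, 0, 0, 0, 0, 0])

```text
clock: 15.83
tcp_pos: [514.4, -229.4, 73.6]
orientation: [3.13, 0.264, 0.004]
force: [-0.1, -1.0, 0.3]
opening: 0.5
finger_force: 0.0
```

Emit:
arm_command(deltas=[0.006, 0, 0, 0, 0, 0, 0, 0.004, 0, 0, 0, 0, 0, 0, 0, 0, 0, 0, 0, 0, 0])

```text
clock: 16.08
tcp_pos: [522.4, -227.5, 72.7]
orientation: [-3.13, -0.264, -0.0]
force: [-1.2, 0.5, -0.1]
opening: 0.3
finger_force: 0.0
```

Emit:
arm_command(deltas=[0.004, 0, 0, 0, 0, 0, 0, 0.002, 0, 0, 0, 0, 0, 0, 0, 0, 0, 0, 0, 0, 0])

```text
clock: 16.33
tcp_pos: [526.0, -226.7, 72.3]
orientation: [-3.13, -0.264, 0.007]
force: [-5.5, -1.1, 2.0]
opening: 0.1
finger_force: 2.8
```

Emit:
arm_command(deltas=[0.002, 0, 0, 0, 0, 0, 0, 0.001, 0, 0, 0, 0, 0, 0, 0, 0, 0, 0, 0, 0, 0])

```text
clock: 16.58
tcp_pos: [526.5, -226.5, 72.1]
orientation: [-3.129, -0.264, 0.014]
force: [-12.5, -3.4, 6.8]
opening: 0.5
finger_force: 6.4
```

Emit:
arm_command(deltas=[0.002, 0, 0, 0, 0, 0, 0, 0, 0, 0, 0, 0, 0, 0, -0.02, 0, 0, 0, 0, 0, 0, -0.035, 0, 0, 0, 0, 0, 0, -0.03, 0, 0, 0, 0, 0, 0, 0, 0, -0.035, 0, 0, 0, 0, 0, 0, -0.035, 0, 0, 0, 0, 0, 0, -0.035, 0, 0, 0, 0, 0, 0, -0.035, 0, 0, 0, 1, 0, 0, -0.035, 0, 0, 0, 1, 0, 0, 0, 0, 0, 0, 1, 0, 0, 0, 0, 0, 0, 1])

```text
clock: 17.58
tcp_pos: [450.8, -241.2, 251.3]
orientation: [3.127, 0.263, 0.009]
force: [-0.9, 0.5, -0.0]
opening: 24.7
finger_force: 0.0
```

```bash
python3 - <<'E'
from h import *
s=read_state();t=s['tcp_pos'];M=R.from_rotvec(s['orientation']).as_matrix();print(s['clock'],t,s['force'],s['opening'],np.degrees(np.arctan2(M[1,0],M[0,0])))
w=snap('wrist');cv2.imwrite('pics/w6.png',w['pixels'])
y=.166
for x in(-24,24): print(proj(w,[[519.5+x*np.cos(y),-228+x*np.sin(y),74]]))
print('to regrasp',M.T@(np.array([618.84,-213.79,181.8])-t))
g=cv2.cvtColor(w['pixels'],cv2.COLOR_BGR2GRAY)
m=np.zeros_like(g);m[50:220,230:330]=g[50:220,230:330]<45
n,l,st,ce=cv2.connectedComponentsWithStats(m)
for i in range(1,n):
  if st[i,4]>40: print(st[i],ce[i],onz(w,[ce[i]],76))
E
```

```text
17.5833 [ 450.82425621 -241.15060545  251.29997621] [-0.93720764  0.46102326 -0.00130462] 24.67967647468942 9.60560173212389
[[271.72521721 131.6264536 ]]
[[271.72138531  71.74582285]]
to regrasp [169.83220214   0.74353578  70.45998763]
[250  65  45  17 278] [274.75539568  74.61510791] [[ 541.26232322 -226.83577001   76.        ]]
```

View pics/w6.png

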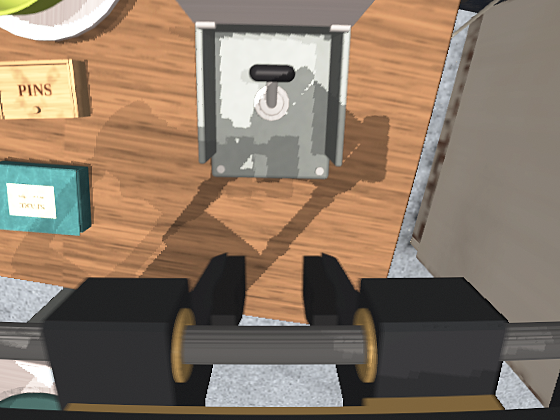

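The lever's grip bar is now at (272,73), within 2 mm of its expected on position. Next I'll take hold of the tab again.

Emit:
arm_command(deltas=[0.034, 0, 0, 0, 0, 0, 1, 0.034, 0, 0, 0, 0, 0, 1, 0.034, 0, 0, 0, 0, 0, 1, 0.034, 0, 0, 0, 0, 0, 1, 0.034, 0.0007, 0, 0, 0, 0, 1, 0, 0, 0, 0, 0, 0, 1, 0, 0, 0, 0, 0, 0, 1, 0, 0, 0, 0, 0, 0, 1, 0, 0, 0.0235, 0, 0, 0, 1, 0, 0, 0.0235, 0, 0, 0, 1, 0, 0, 0.0235, 0, 0, 0, 1, 0, 0, 0, 0, 0, 0, 1, 0, 0, 0, 0, 0, 0, 0, 0, 0, 0, 0, 0, 0, 0, 0, 0, 0, 0, 0, 0, 0, 0, 0, 0, 0, 0, 0, 0, 0, 0, 0, 0, 0, 0, 0, 0, 0, 0, 0, 0, 0, 0, 0, 0, 0, 0, 0, 0, 0, 0, 0, 0, 0, 0, 0, 0])

```text
clock: 19.3
tcp_pos: [617.7, -214.1, 178.9]
orientation: [3.127, 0.263, 0.004]
force: [0.9, -5.1, 2.2]
opening: 49.3
finger_force: 30.0
```

Emit:
arm_command(deltas=[-0.0081, 0, -0.0026, 0, 0, 0, 0, -0.0082, 0, -0.002, 0, 0, 0, 0, -0.0084, 0, -0.0014, 0, 0, 0, 0, -0.0084, 0, -0.0007, 0, 0, 0, 0, -0.0085, 0, -0.0001, 0, 0, 0, 0, -0.0085, 0, 0.0005, 0, 0, 0, 0, -0.0084, 0, 0.0012, 0, 0, 0, 0, -0.0083, 0, 0.0018, 0, 0, 0, 0, -0.0081, 0, 0.0024, 0, 0, 0, 0, -0.0079, 0, 0.003, 0, 0, 0, 0, -0.0077, 0, 0.0036, 0, 0, 0, 0, 0, 0, 0, 0, 0, 0, 0])

```text
clock: 20.3
tcp_pos: [525.2, -227.5, 169.7]
orientation: [-3.13, -0.263, 0.004]
force: [3.1, -4.1, -3.6]
opening: 49.4
finger_force: 30.0
```

Emit:
arm_command(deltas=[-0.0074, 0, 0.0042, 0, 0, 0, 0, -0.007, 0, 0.0047, 0, 0, 0, 0, -0.0067, 0, 0.0052, 0, 0, 0, 0, -0.0063, 0, 0.0057, 0, 0, 0, 0, -0.0058, 0, 0.0062, 0, 0, 0, 0, -0.0053, 0, 0.0066, 0, 0, 0, 0, 0, 0, 0, 0, 0, 0, 0])

```text
clock: 20.88
tcp_pos: [490.0, -232.8, 137.4]
orientation: [-3.129, -0.262, -0.005]
force: [10.1, -1.0, -4.2]
opening: 49.5
finger_force: 30.0
```

Emit:
arm_command(deltas=[-0.0045, 0, 0.007, 0, 0, 0, 0, -0.004, 0, 0.0073, 0, 0, 0, 0, -0.0034, 0, 0.0076, 0, 0, 0, 0, 0, 0, 0, 0, 0, 0, 0])

```text
clock: 21.22
tcp_pos: [478.5, -234.5, 116.0]
orientation: [-3.129, -0.262, -0.006]
force: [8.5, 0.8, -2.2]
opening: 49.6
finger_force: 30.0
```

Emit:
arm_command(deltas=[-0.001, 0, 0.004, 0, 0, 0, 0, -0.001, 0, 0.003, 0, 0, 0, 0, 0, 0, 0, 0, 0, 0, 0])

```text
clock: 21.47
tcp_pos: [476.4, -234.9, 109.8]
orientation: [-3.129, -0.262, -0.004]
force: [6.7, 1.0, 0.4]
opening: 49.6
finger_force: 30.0
```

Emit:
arm_command(deltas=[0, 0, 0.002, 0, 0, 0, 0, 0, 0, 0.002, 0, 0, 0, 0, 0, 0, 0, 0, 0, 0, 0])

```text
clock: 21.72
tcp_pos: [475.3, -235.1, 105.6]
orientation: [-3.129, -0.262, 0.0]
force: [5.0, 3.1, 0.1]
opening: 49.3
finger_force: 30.0
```

Emit:
arm_command(deltas=[0, 0, 0.002, 0, 0, 0, 0, 0, 0, 0.001, 0, 0, 0, 0, 0, 0, 0, 0, 0, 0, 0])

```text
clock: 21.97
tcp_pos: [474.9, -235.2, 103.4]
orientation: [-3.128, -0.263, 0.003]
force: [0.9, 5.3, 7.2]
opening: 49.6
finger_force: 30.0
```

Emit:
arm_command(deltas=[0, 0, 0.002, 0, 0, 0, 0, 0, 0, 0, 0, 0, 0, 0, 0, 0, 0, 0, 0, 0, 1, 0, 0, 0, 0, 0, 0, 1, 0, 0, 0, 0, 0, 0, 1, 0, 0, 0, 0, 0, 0, 1, 0, 0, -0.03, 0, 0, 0, 1, 0, 0, -0.03, 0, 0, 0, 1, -0.003, 0, 0, 0, 0, 0, 0, 0, 0, 0, 0, 0, 0, 0, 0, 0, 0, 0, 0, 0, 0, 0, 0, 0, 0, 0, 0, 0, 0, 0, 0, 0, 0, 0, 0, 0, 0, 0, 0, 0, 0, 0, 0, 0, 0, 0, 0, 0, 0])

```text
clock: 23.22
tcp_pos: [472.3, -236.5, 160.2]
orientation: [-3.13, -0.263, 0.002]
force: [0.3, 0.5, 0.1]
opening: 43.6
finger_force: 0.0
```

Emit:
arm_command(deltas=[0, 0, 0, 0, 0, 0, 0, 0, 0, 0, 0, 0, 0, 0, 0, 0, 0, 0, 0, 0, 0, 0, 0, 0, 0, 0, 0, 0, 0, 0, 0.01, 0, 0, 0, 0, 0, 0, 0.008, 0, 0, 0, 0, 0, 0, 0, 0, 0, 0, 0])

```text
clock: 23.8
tcp_pos: [472.4, -236.5, 141.7]
orientation: [-3.13, -0.263, 0.002]
force: [-0.3, 0.3, 0.9]
opening: 0.3
finger_force: 0.0
```

Emit:
arm_command(deltas=[0, 0, 0.002, 0, 0, 0, 0, 0, 0, 0, 0, 0, 0, 0])

```text
clock: 23.97
tcp_pos: [472.6, -236.7, 141.4]
orientation: [-3.13, -0.263, 0.001]
force: [-1.1, 0.2, 3.5]
opening: 0.4
finger_force: 1.6
```

Emit:
arm_command(deltas=[0, 0, 0.001, 0, 0, 0, 0, 0, 0, 0, 0, 0, 0, 0])

```text
clock: 24.13
tcp_pos: [472.6, -236.7, 141.2]
orientation: [-3.13, -0.263, 0.001]
force: [-3.2, 1.9, 9.7]
opening: 0.5
finger_force: 4.4
```

Pressing down gives a firm 10 N at 141 mm, so the flap is shut. I'll retreat and check.

Emit:
arm_command(deltas=[0, 0, -0.03, 0, 0, 0, 0, 0, 0, -0.03, 0, 0, 0, 0, 0, 0, -0.03, 0, 0, 0, 0, -0.03, 0, -0.02, 0, 0, 0, 0, -0.03, 0, 0, 0, 0, 0, 0, 0, 0, 0, 0, 0, 0, 0, 0, 0, 0, 0, 0, 0, 0])

```text
clock: 24.72
tcp_pos: [412.9, -246.9, 250.2]
orientation: [3.131, 0.261, 0.001]
force: [-1.0, 0.9, -1.3]
opening: 0.5
finger_force: 0.0
```

```bash
python3 - <<'E'
from h import *
s=read_state();print(s['clock'],s['tcp_pos'],s['force'])
c=snap('scene');t=snap('top');o=np.zeros((420,800,3),np.uint8)
o[:400,:400]=cv2.resize(c['pixels'][200:340,270:410],(400,400),interpolation=cv2.INTER_CUBIC)
o[:,400:]=cv2.resize(t['pixels'][130:310,140:311],(400,420));cv2.imwrite('pics/end.png',o)
E
```

```text
24.7167 [ 412.85143923 -246.87609304  250.19673885] [-0.95522291  0.86550477 -1.32336774]
```

View pics/end.png

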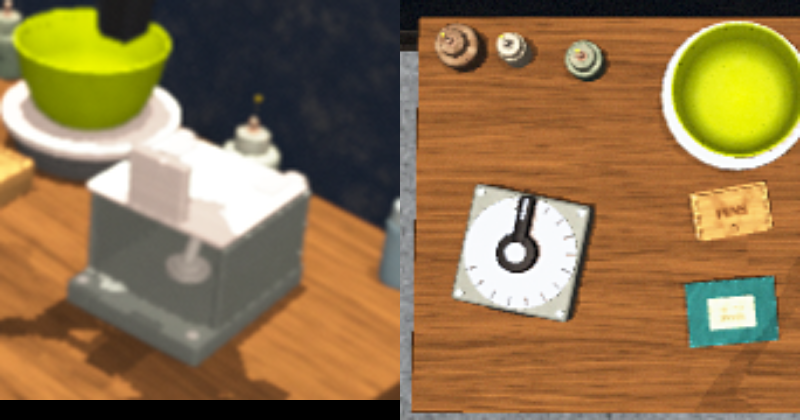

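The guard lies level and shut at (200,180), with the lever leaning to the back underneath. The knob is at zero at (525,225), and the bystanders in view (bowl, tin, plywood box and most of the bottles) haven't moved.

```bash
python3 -c "
from h import *
print(sign_off())"
```

```text
the job is handed in; nothing more can be done
None
```

The job is handed in at about 25 s: the reset knob is back at its zero stop, the switch lever is fully on, the guard is shut again, and nothing else was seen to move.

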